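# Set the air elbow on the shoemaker's bench to its arrow

### The arm

A 6-joint arm with a two-finger parallel gripper is mounted at the origin on the work surface. World frame = base frame: x ahead of the robot, y to its left, z up, the work surface at z = 0. Lengths are in m, angles in degrees, forces in N, time in s.
With the tool pointing down it reaches from about 0.4 to 0.825 m from the base axis. Payload 7 kg.
Tool frame: the origin (TCP) lies at the very end of the fingers, on their centre line; the grasp point (between the pads) lies 19 mm behind it; x points along the fingers, z is the direction in which the jaws open and shut, and the axes are right-handed (so a half turn about x gives the same grasp; the last joint's range is limited). The gripper opens to 88 mm and grips with 3 to 60 N. Pads are 19 mm wide; open, the fingers measure 130 mm over their backs; the gripper's body (78 mm by 193 mm) begins 47 mm behind the grasp point.
Start: joints at [-56.431, 20.546, 0.682, 0, -70.136, -16.507], TCP at [0.198, -0.645, 0.227] pointing down, gripper open.
Joint ranges: [-176.03, 176.03], [-82.01, 121.73], [-58.28, 71.71], [-173.87, 95.51], [-174.79, -0.11], [-173.66, 173.66]. Speed limits (degrees/s): [136.94, 136.94, 172.46, 180, 180, 180].

### API

Orientations are given as [roll, pitch, yaw] about the fixed x, y, z axes, in that order (R = Rz(yaw) Ry(pitch) Rx(roll)).
In Python, from plant import * gives the robot as it stands.
- The arm moves only by the tool arm_command, never from a script. Its argument "commands" is one flat list of numbers, 5 for each row, row after row: the shift along the tool's x, y, z in mm, then the turn about the tool's x in degrees, then the opening in per cent of the stroke, from 0 (shut) to 100 (fully open). A call has 1 to 5 rows; each row shifts and turns the pose as measured when the row begins, along the tool's axes as they then stand; what a row does not reach is not made up. A row lasts 1/8 s, in which the tool goes at most 62.5 mm and 10.7 degrees, less where a joint would pass 70% of its speed; a pose out of reach is approached as far as the arm can. A call is refused whole if a number of a shift passes 62.5 or a number of a turn 10.7, either way. A call with a gripper value outside its range is refused whole. The fingers move at their own pace and stop on an object; the grip force is fixed at half the most. Time passes only in rows, so rows that do not move let the fingers close. It gives the time, the measured TCP pose, the force and the opening at its end, in the units of the state.
- get_obs(): the state, without advancing time (a new reading comes with each control period).
- snapshot(name): name is "scene" or "side" or "wrist"; returns a dict with "frame" (420x560x3 uint8, blue, green, red), "fov_y" (degrees; the focal length in pixels is half the picture's height over the tangent of half this angle, whatever the lens; pixels are square), "cx", "cy" (the principal point, pixels), "dist" ([k1, k2, p1, p2, k3] as OpenCV has them; the pictures are not rectified), "world_to_cam" (4x4, takes a point from world to camera coordinates). Camera axes: x right, y up, looking along -z (the intrinsics and any distortion apply to the point x, -y, -z); pixel columns grow to the right and rows downward; lengths in m; the calibration is good to about 2 mm. A picture is of the moment at which its call begins. There is no depth.
- close_job(): hands the job in, once; it reports no verdict.
The state is a dict: "clock": time; "joint_pos": joint angles; "qvel": joint speeds; "tau": joint torques, N m; "tool_pos": TCP position; "orientation": TCP orientation; "force": force on the tool from outside, world axes, zero at the start; "moment": the same for the moment, N m; "opening": finger opening in m.
Only numpy, scipy, OpenCV 4.12 (cv2) and the standard library are available. Lean on these libraries where they do the work, as an engineer would, in place of code of your own. Each camera call takes 0.05 s, during which the arm holds its last target. There are 200 camera calls.

### The job

The steel elbow has been started by hand on the threaded stub of its air stand. Screw it on further, clockwise seen from above, until its hose tail points the same way as the brass arrow on the flange beneath it; stop there, do not run well past the arrow, and let go. The tee on the other stand is already set: leave it as it is.

Things in the scene. Friction and masses are not known exactly. Their poses are not given: they have to be found in the camera images.
- elbow: Steel elbow on a brass stub: a 30 mm cube with flat sides, to be gripped from above, and one level hose tail, 27 mm thick. Origin: cube's centre, on the stub's vertical axis, 87 mm above the bench. x: out along the tail; z up; the flats to grip face +y and -y. Turns about z only, clockwise from above to screw on (sinks 2 mm a turn), friction 0.15 N m, stays where left; no end stop near the arrow.
- elbow_mouth (a point): Centre of the open end of the elbow's hose tail, 58 mm out from the stub's axis, 87 mm above the bench. It starts 40 to 80 degrees short of the arrow. Below the cube: a round socket 33 mm across down to 56 mm high, then a stub on a 40 mm thick pedestal 45 mm high, on a grey round flange 184 mm across, 10 mm high, fixed to the bench.
- mark: Flat raised brass arrow, 4 mm thick, lying on the flange under the elbow and pointing outwards, from 44 mm to 88 mm from the stub's axis; its head is 25 mm wide. Origin: on the stub's axis at the top of the flange, 10 mm above the bench. x points along the arrow, outwards; z up.
- tee_mouth (a point): Centre of one open end of the tee on the other stand of the same kind: like the elbow but with two hose tails in opposite directions. This point is 58 mm out from that stub's axis and 87 mm above the bench. x points out along this tail. To be left alone.
Things that resemble listed ones, but are neither listed nor needed, are in the scene too. Leave any pink look-alike of the part that bears elbow alone.

How it is judged (in metres and radians):
At the end, for the whole second after the job is handed in: the end of the elbow's hose tail lies over the brass arrow's line, on the arrow's side, within 14 mm sideways (about 14 degrees), and the elbow is at rest (y of elbow_mouth in the frame of mark between -0.014 and 0.014 m and x of elbow_mouth in the frame of mark above 0.04 m and angular speed of elbow below 0.05 rad/s); the robot touches nothing.
It fails at once if the elbow is run more than about 20 degrees past the arrow (its tail's end more than 20 mm beyond the arrow's line, clockwise) (y of elbow_mouth in the frame of mark below -0.02 m).
It fails at once if the tee is turned (its tail's end moved more than 15 mm) (distance of tee_mouth from where it was at the start of the episode above 0.015 m).
It also fails if it takes over 29 s, if anything falls off the work surface, if the arm or the gripper's body presses on something with over 40 N, if the wrist force passes 120 N, or if a joint passes its speed limit or range.

## Working session

There is one attempt and no reset: what is moved stays moved. The work goes in short steps, Python scripts to look and compute and a tool call to move; the robot and the scene stay as the last step left them, time stands still between calls to the robot, and variables do not carry over. Pictures are saved under pics/ and viewed, about 8 in all and at most 12, crops included, and the job is handed in when it is done.

Besides the shell and the picture viewer there is one more tool, called after "Request:" as a command line: name --argument value ..., lists and objects as JSON in quotes. arm_command: Moves the arm, as the interface text tells. Its arguments: {"type":"object","properties":{"commands":{"type":"array"}},"required":["commands"]}

```bash
mkdir -p pics
cat > h.py <<'E'
from plant import *
import numpy as np, cv2
def K(s):
    f=s["frame"].shape[0]/2/np.tan(np.radians(s["fov_y"]/2)); return np.array([[f,0,s["cx"]],[0,f,s["cy"]],[0,0,1.]])
def ray(s,uv):
    p=cv2.undistortPoints(np.array([[uv]],float),K(s),np.array(s["dist"],float))[0,0]
    M=np.linalg.inv(np.array(s["world_to_cam"])); return M[:3,3],M[:3,:3]@np.array([p[0],-p[1],-1])
def onz(s,uv,z):
    o,d=ray(s,uv); return (o+d*(z-o[2])/d[2])
def proj(s,P):
    c=np.array(s["world_to_cam"])@np.append(P,1); c=c[:3]*[1,-1,-1]
    return cv2.projectPoints(c[None],np.zeros(3),np.zeros(3),K(s),np.array(s["dist"],float))[0][0,0]
E
python3 - <<'E'
from h import *
import pickle
S={n:snapshot(n) for n in("scene","side","wrist")}
pickle.dump(S,open("s0.pkl","wb"))
for n in S: cv2.imwrite(f"pics/{n}0.png",S[n]["frame"])
print(get_obs())
for n in S: print(n,S[n]["fov_y"],S[n]["dist"],np.linalg.inv(S[n]["world_to_cam"])[:3,3])
E
```

```text
{'clock': 0.15, 'joint_pos': array([-5.64314172e+01,  2.05808630e+01,  6.46430590e-01, -1.38618801e-02,
       -7.01345289e+01, -1.65073263e+01]), 'qvel': array([-0.00757706, -0.10281582,  0.14240702,  0.01384452, -0.02297051,
       -0.11075632]), 'tau': array([-1.46632403e-03, -5.83276069e+01,  2.93292046e+01,  7.00120211e+00,
        8.80771957e-03, -1.31364177e-04]), 'tool_pos': array([ 0.19791491, -0.64496135,  0.22585784]), 'orientation': array([  5.80665606,  89.92981765, 112.86319418]), 'force': array([-0.20983197, -0.08090325,  0.47849487]), 'moment': array([-0.00910997, -0.05080371,  0.00519461]), 'opening': 0.08761868113416788}
scene 45.7347787036487 [0.06124818 0.         0.         0.         0.        ] [ 1.25712013 -0.28514452  0.78845467]
side 43.589755020413484 [-0.10229366  0.          0.          0.          0.        ] [-0.02518336 -0.92695835  0.96778066]
wrist 68.61418978175395 [-0.06815024  0.          0.          0.          0.        ] [ 0.13381292 -0.66441773  0.38361758]
```

View pics/scene0.png

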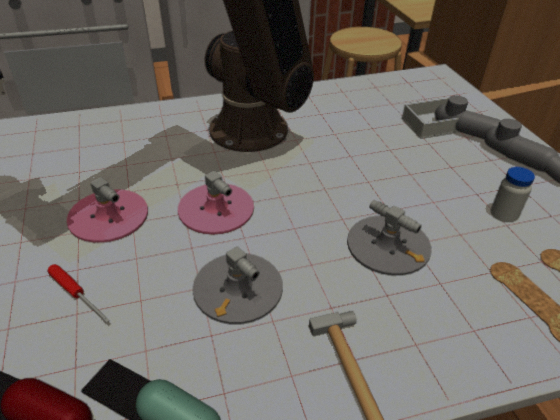

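View pics/side0.png

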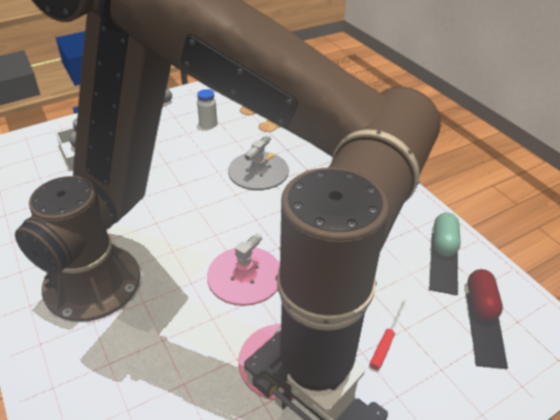

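Scene view candidates: pink-flange elbows at (105,197) and (216,190) are look-alikes. The grey flange at (390,240) carries two tails, so it is the tee. The grey flange at (238,285) carries one tail and an arrow at (223,308), so it is the elbow. In the side view the arm hides it.

Run:
```python
from h import *
import pickle
s=pickle.load(open("s0.pkl","rb"))["scene"];f=s["frame"]
x0,y0,x1,y1=180,235,300,330
c=f[y0:y1,x0:x1]; hsv=cv2.cvtColor(c,cv2.COLOR_BGR2HSV)
ar=cv2.inRange(hsv,(8,110,90),(35,255,255))
g=cv2.inRange(hsv,(0,0,30),(180,60,150))|ar
cs=max(cv2.findContours(g,0,2)[0],key=cv2.contourArea)
# outline pixels -> plane z=.01, circle centre
P=np.array([onz(s,(p[0][0]+x0,p[0][1]+y0),.01)[:2] for p in cv2.convexHull(cs)])
(cc,r)=cv2.minEnclosingCircle((P*1000).astype(np.float32)); C=np.array(cc)/1000; print("centre",C,"r",r)
A=np.array([onz(s,(u+x0,v+y0),.014)[:2] for v,u in np.argwhere(ar)]); m=A.mean(0)
print("arrow",m,len(A),np.linalg.norm(m-C),np.degrees(np.arctan2(*(m-C)[::-1])))
for z in(.01,.072,.102): print(z,proj(s,[*C,z]))
for uv in[(252,271),(250,270)]:
  q=onz(s,uv,.087)[:2]; print("mouth",q,np.linalg.norm(q-C),np.degrees(np.arctan2(*(q-C)[::-1])))
cv2.imwrite("pics/crop.png",cv2.resize(c,None,fx=6,fy=6,interpolation=2))
```

```text
centre [ 0.56549109 -0.1624147 ] r 181.7733612060547
arrow [ 0.64332643 -0.20963611] 118 0.09103955673172677 -31.2444933660044
0.01 [236.99837666 275.36236511]
0.072 [235.74289099 254.46368184]
0.102 [235.09534877 243.73905396]
mouth [ 0.63075501 -0.14480546] 0.06759781419486663 15.099740176165257
mouth [ 0.62726691 -0.14784578] 0.06347051386676905 13.269904133870144
```

View pics/crop.png

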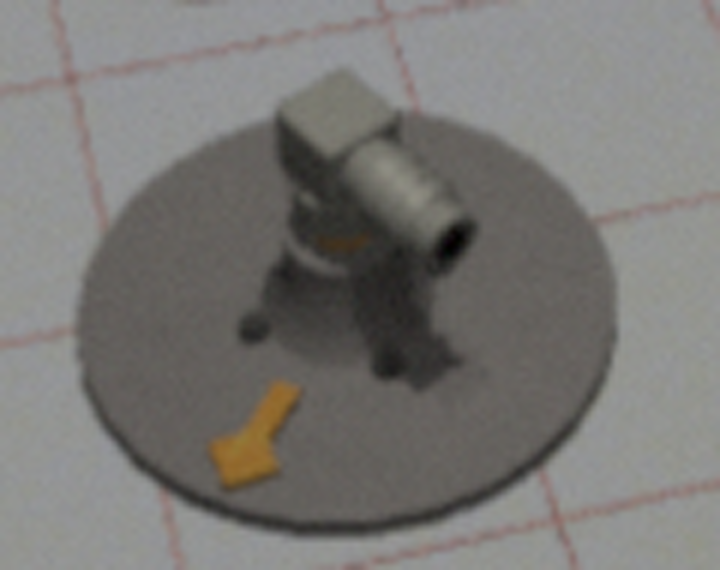

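The crop confirms the choice: a single tail, with its mouth at crop (455,240). The cube top centre is at (340,110). The arrow runs from (287,388) to its tip at about (223,490).

Run:
```python
from h import *
import pickle
s=pickle.load(open("s0.pkl","rb"))["scene"]
w=lambda a,z:onz(s,((a[0]+.5)/6-.5+180,(a[1]+.5)/6-.5+235),z)[:2]
P=np.array([w(a,.01) for a in[(78,310),(617,310),(170,168),(530,160),(200,490),(500,490)]])
A=np.c_[2*P,np.ones(len(P))];sol=np.linalg.lstsq(A,(P**2).sum(1),rcond=None)[0];C=sol[:2];print("C",C,"r",np.sqrt(sol[2]+C@C))
print("cube",w((340,110),.102))
C=(C+w((340,110),.102))/2
an=lambda v:np.degrees(np.arctan2(v[1],v[0]))
m=w((455,240),.087);t=w((223,490),.014);b=w((287,388),.014)
print("C",C,"mouth",m,np.linalg.norm(m-C),an(m-C),"arrow",np.linalg.norm(t-C),np.linalg.norm(b-C),an(t-C),an(t-b))
k=[w(a,.102) for a in[(277,108),(343,68),(402,112),(337,150)]]
print([ (np.linalg.norm(k[i]-k[i-1]),an(k[i]-k[i-1])) for i in range(4)])
from scipy.spatial.transform import Rotation as R
o=get_obs();print(np.round(R.from_euler("xyz",o["orientation"],degrees=True).as_matrix(),2))
# tee centre
print("tee",onz(s,(392,240),.01))
```

```text
C [ 0.59212453 -0.16644184] r 0.09137766980562843
cube [ 0.59066433 -0.16571523]
C [ 0.59139443 -0.16607854] mouth [ 0.64125393 -0.14080044] 0.05590126929371109 26.884400068890855 arrow 0.08922619580904409 0.04452311384407992 -39.58691562722913 -38.7334789895064
[(np.float64(0.027411179287530656), np.float64(-148.07710462477888)), (np.float64(0.02720495369772035), np.float64(116.46085786170772)), (np.float64(0.028192521052503635), np.float64(29.38716477425299)), (np.float64(0.0260495576435313), np.float64(-65.45094346008827))]
[[-0.   -0.96 -0.29]
 [ 0.   -0.29  0.96]
 [-1.    0.    0.  ]]
tee [0.55439499 0.19586182 0.01      ]
```

Request:
arm_command --commands '[0,-51,34,0,100,0,-51,34,0,100,0,-51,34,0,100,0,-51,34,0,100,0,-51,34,0,100]'

```text
clock: 0.78
tool_pos: [0.3935, -0.4046, 0.2232]
orientation: [23.0, 89.7, 129.6]
force: [1.4, -0.3, 0.1]
opening: 0.0873
```

Request:
arm_command --commands '[0,-51,34,0,100,0,-51,34,0,100,0,-51,34,0,100,0,-51,34,0,100,0,-51,34,0,100]'

```text
clock: 1.4
tool_pos: [0.5914, -0.1625, 0.2238]
orientation: [17.5, 89.7, 124.2]
force: [1.0, -0.2, -0.2]
opening: 0.0876
```

Run:
```python
from h import *
import pickle
s=snapshot("wrist"); t=snapshot("side");pickle.dump((s,t),open("s1.pkl","wb"))
cv2.imwrite("pics/wrist1.png",s["frame"])
print(get_obs()["tool_pos"]); print([proj(s,[.5914,-.1661,z]).round(1) for z in(.01,.102)])
```

```text
[ 0.5934943  -0.16021332  0.22285297]
[array([271.1, 186. ]), array([270.4, 203.2])]
```

View pics/wrist1.png

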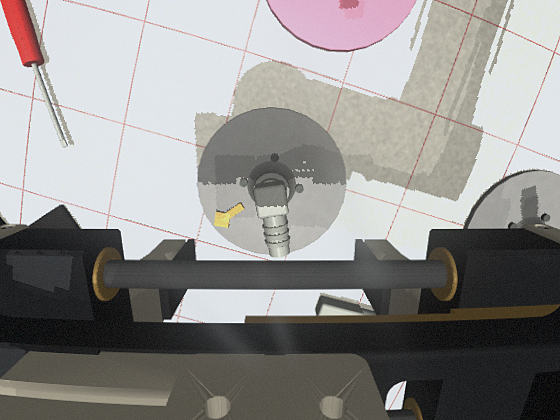

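The wrist view shows the flange centred near (272,181), the cube top near (270,196), the mouth near (279,252) and the arrow from (242,208) to (216,218).

Run:
```python
from h import *
import pickle
s,t=pickle.load(open("s1.pkl","rb"))
w=lambda a,z:onz(s,a,z)[:2]
an=lambda v:np.degrees(np.arctan2(v[1],v[0]))
P=np.array([w(a,.01) for a in[(197,182),(347,182),(272,107),(272,255),(219,129),(325,129)]])
A=np.c_[2*P,np.ones(len(P))];sol=np.linalg.lstsq(A,(P**2).sum(1),rcond=None)[0];C=sol[:2];print("C",C,"r",np.sqrt(sol[2]+C@C))
f=s["frame"][95:260,190:355];hsv=cv2.cvtColor(f,cv2.COLOR_BGR2HSV)
m=cv2.inRange(hsv,(15,120,120),(35,255,255));Q=np.array([w((u+190,v+95),.014) for v,u in np.argwhere(m)])
d=Q-C;print("arrow n",len(Q),"mean ang",an(d.mean(0)),"r",np.linalg.norm(d,axis=1).min(),np.linalg.norm(d,axis=1).max())
M=w((279,255),.1);print("mouth top",M,np.linalg.norm(M-C),an(M-C))
cv2.imwrite("pics/w1c.png",cv2.resize(f,None,fx=3.6,fy=3.6,interpolation=2))
```

```text
C [ 0.59016128 -0.16526453] r 0.09173989202500979
arrow n 188 mean ang -40.46927783170929 r 0.044478854506209066 0.08624463924032566
mouth top [ 0.63961338 -0.14305816] 0.05420915417680394 24.18237137869904
```

View pics/w1c.png

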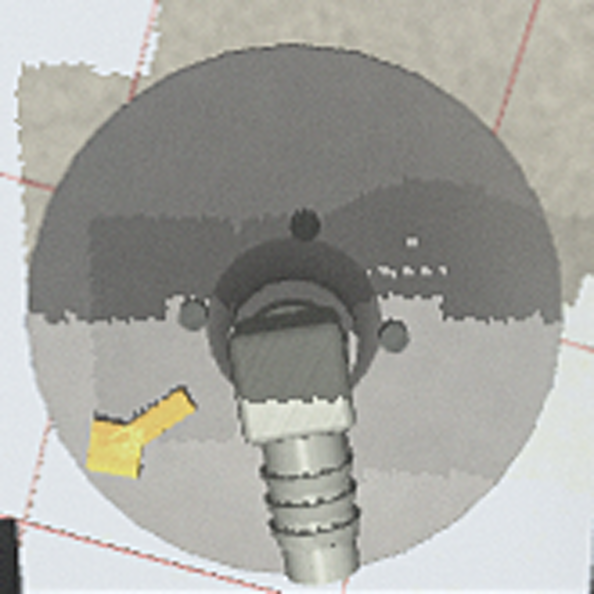

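Run:
```python
from h import *
import pickle
s,t=pickle.load(open("s1.pkl","rb"))
w=lambda a,z:onz(s,((a[0]+.5)/3.6-.5+190,(a[1]+.5)/3.6-.5+95),z)[:2]
an=lambda v:np.degrees(np.arctan2(v[1],v[0]))
k=[w(a,.102) for a in[(230,335),(344,320),(356,430),(246,444)]]
print("cube c",np.mean(k,0),[(np.linalg.norm(k[i]-k[i-1]).round(4),an(k[i]-k[i-1]).round(1)) for i in range(4)])
a=w((293,455),.1);b=w((323,570),.1);print("tail",an(b-a),a,b)
o=get_obs();print(o["tool_pos"],o["orientation"],o["joint_pos"])
```

```text
cube c [ 0.58910848 -0.16585589] [(np.float64(0.0293), np.float64(-156.1)), (np.float64(0.0294), np.float64(114.2)), (np.float64(0.0293), np.float64(23.2)), (np.float64(0.0291), np.float64(-65.9))]
tail 30.48811152143453 [ 0.60840712 -0.16044449] [ 0.63746045 -0.14333888]
[ 0.5934943  -0.16021332  0.22285297] [ 17.1228967   89.73231607 124.02068025] [  2.92460547  15.18688301  -7.3561426   -0.24793341 -67.59541612
 -75.93204645]
```

Request:
arm_command --commands '[0,5,-4,-8,100,40,0,0,0,100,40,0,0,0,100,0,0,0,0,100]'

```text
clock: 2.0
tool_pos: [0.5899, -0.1638, 0.1405]
orientation: [16.6, 89.7, 132.0]
force: [-0.1, -0.1, -0.0]
opening: 0.0876
```

Run:
```python
from h import *
o=get_obs();print(o["tool_pos"],o["orientation"],o["orientation"][2]-o["orientation"][0],o["force"])
```

```text
[ 0.58987183 -0.1638276   0.14053158] [ 16.62970852  89.69699498 131.96867428] 115.33896575904095 [-0.07441749 -0.06040998 -0.00760369]
```

Request:
arm_command --commands '[32,1,-1.5,0,100,30,0,0,0,100,0,0,0,0,100]'

```text
clock: 2.38
tool_pos: [0.5924, -0.1664, 0.0825]
orientation: [-63.5, 89.8, 51.8]
force: [-0.7, -0.4, -0.6]
opening: 0.0876
```

Request:
arm_command --commands '[0,0,0,0,0,0,0,0,0,0,0,0,0,0,0,0,0,0,0,0,0,0,0,0,0]'

```text
clock: 3.0
tool_pos: [0.5958, -0.1669, 0.089]
orientation: [-106.6, 89.4, 8.9]
force: [-0.2, -0.2, 0.6]
opening: 0.043
```

The pose drifts while holding, so I correct it before the fingers close.

Request:
arm_command --commands '[12,5,3,0,50,0,0,0,0,50]'

```text
clock: 3.25
tool_pos: [0.5892, -0.1662, 0.0758]
orientation: [-104.6, 89.5, 10.8]
force: [0.2, 0.9, 0.1]
opening: 0.0436
```

Run:
```python
from h import *
for i in range(3):
  o=get_obs();print(o["clock"],o["tool_pos"],o["orientation"][2]-o["orientation"][0],o["force"],o["moment"],o["opening"])
  if i<2:s=snapshot("wrist")
```

```text
3.25 [ 0.58917303 -0.16619075  0.07575713] 115.411066898572 [0.20043602 0.94618818 0.0656349 ] [ 0.00355788  0.05365104 -0.0373546 ] 0.04356080417609982
3.3 [ 0.59000558 -0.1663114   0.07647711] 115.432171756585 [0.55664951 0.36733695 0.74567797] [-0.00189869  0.0316859   0.00964385] 0.043472851067207254
3.35 [ 0.590522   -0.16631378  0.07694164] 115.44213210689537 [ 0.44021537 -0.89160061 -0.05007715] [-0.01995897  0.09306524 -0.04740258] 0.04326203871796546
```

Request:
arm_command --commands '[1,0.5,0,0,0,1,0.5,0,0,0,1,0.5,0,0,0]'

```text
clock: 3.72
tool_pos: [0.5899, -0.1666, 0.0748]
orientation: [-108.1, 89.3, 7.4]
force: [-3.3, 4.3, 10.8]
opening: 0.0298
```

Request:
arm_command --commands '[0,0,0,10,0,0,0,0,10,0,0,0,0,10,0]'

```text
clock: 4.1
tool_pos: [0.5898, -0.1663, 0.075]
orientation: [-77.4, 89.3, 7.3]
force: [1.1, 0.8, -0.6]
opening: 0.0295
```

Request:
arm_command --commands '[0,0,0,10,0,0,0,0,10,0,0,0,0,8,0]'

```text
clock: 4.47
tool_pos: [0.5899, -0.1661, 0.0748]
orientation: [-49.0, 89.3, 6.7]
force: [-0.1, 1.1, -0.8]
opening: 0.0298
```

Run:
```python
from h import *
o=get_obs();print(o["tool_pos"],o["orientation"][2]-o["orientation"][0],o["force"],o["joint_pos"])
s=snapshot("scene");f=s["frame"][225:335,170:310]
cv2.imwrite("pics/sc2.png",cv2.resize(f,None,fx=5,fy=5,interpolation=2))
```

```text
[ 0.58990862 -0.16613948  0.07479617] 55.76347431899969 [-0.05688753  1.05885584 -0.80886069] [ 2.47318930e+00  2.21356306e+01 -1.86876575e+01 -7.28034558e-02
 -4.84421999e+01 -1.26661768e+02]
```

View pics/sc2.png

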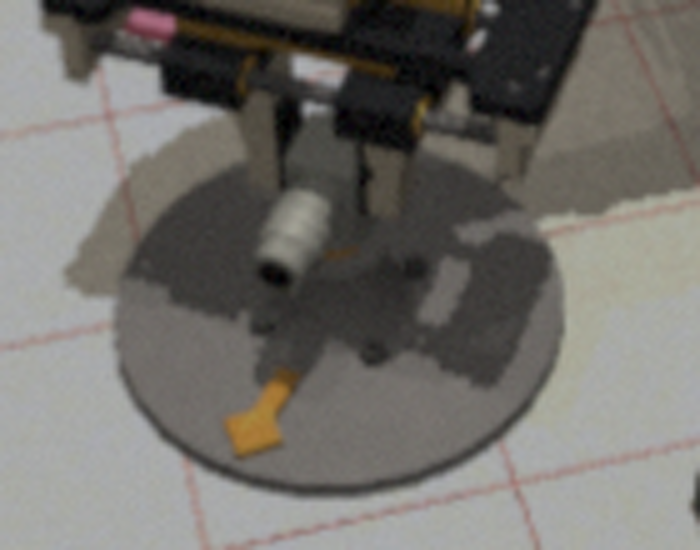

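The tail now points down-left with its mouth at crop (275,272), close to the arrow's direction. Next I compute its angle.

Run:
```python
from h import *
s=snapshot("scene")
C=np.array([.590,-.1655]);an=lambda v:np.degrees(np.arctan2(v[1],v[0]))
for a in[(275,272),(279,274),(271,270)]:
  m=onz(s,((a[0]+.5)/5-.5+170,(a[1]+.5)/5-.5+225),.0867)[:2];print(m,np.linalg.norm(m-C),an(m-C))
o=get_obs();print(o["orientation"][2]-o["orientation"][0])
```

```text
[ 0.63626073 -0.1986941 ] 0.05693771788297373 -35.66109362700333
[ 0.63762554 -0.19745975] 0.05735518880083669 -33.86411270470971
[ 0.63489373 -0.19993034] 0.056576455254352676 -37.48567719471148
55.946546741061105
```

Request:
arm_command --commands '[0,0,0,4.5,0,0,0,0,0,0]'

```text
clock: 4.82
tool_pos: [0.5899, -0.1661, 0.0748]
orientation: [-45.2, 89.3, 6.6]
force: [0.8, 0.5, 0.3]
opening: 0.0298
```

Request:
arm_command --commands '[0,0,0,0,100,0.5,0,0,0,100,0.5,0.5,0,0,100,0.5,0.5,0,0,100]'

```text
clock: 5.32
tool_pos: [0.5893, -0.1657, 0.0733]
orientation: [-45.7, 89.2, 6.4]
force: [-0.5, -0.7, -0.3]
opening: 0.0643
```

Released, with the jaws at 64 mm. Now straight up.

Request:
arm_command --commands '[-20,0,0,0,100,-50,0,0,0,100,-50,0,0,0,100,-10,0,0,0,100,0,0,0,0,100]'

```text
clock: 5.95
tool_pos: [0.5865, -0.1658, 0.2056]
orientation: [-43.3, 89.4, 8.9]
force: [-1.0, 0.2, -1.4]
opening: 0.0874
```

Run:
```python
from h import *
import pickle
o=get_obs();print(o["tool_pos"],o["force"],o["opening"])
s=snapshot("wrist");q=snapshot("scene");pickle.dump((s,q),open("s2.pkl","wb"))
f=np.hstack([s["frame"][90:290,150:400],q["frame"][215:335,170:320].repeat(2,0).repeat(2,1)[:200]])
cv2.imwrite("pics/fin.png",s["frame"])
g=q["frame"][225:335,170:310];cv2.imwrite("pics/fin_s.png",cv2.resize(g,None,fx=5,fy=5,interpolation=2))
```

```text
[ 0.58649307 -0.16576446  0.20556692] [-1.01824932  0.2398006  -1.41403001] 0.08737932318403019
```

View pics/fin.png

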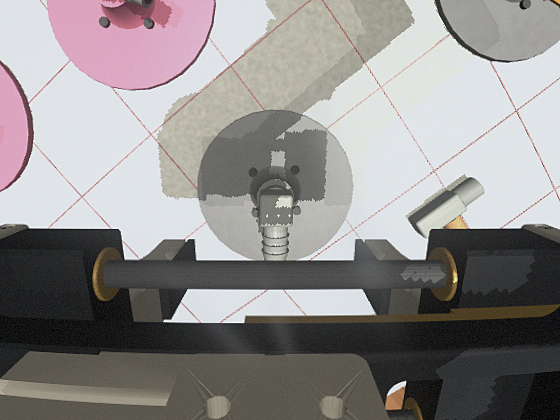

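View pics/fin_s.png

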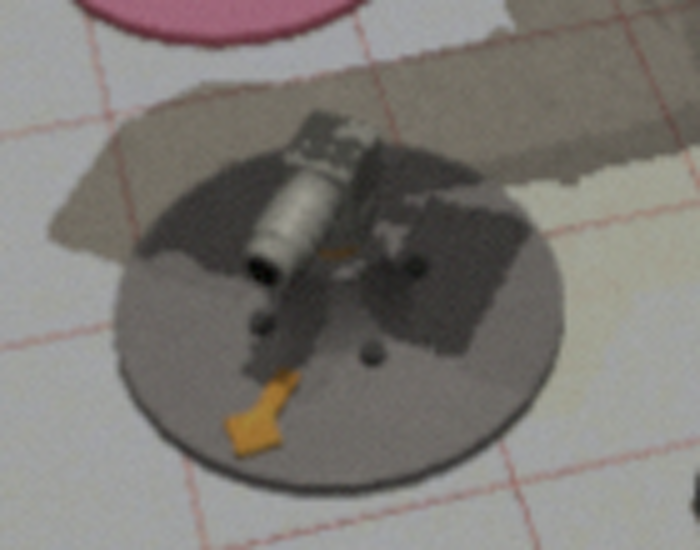

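The wrist view shows the tail, mouth near (275,262), hiding the arrow below it. The scene crop shows the mouth at (265,270), roughly parallel to the arrow that runs (290,373) to (240,457). I check its angle numerically.

Run:
```python
from h import *
import pickle
s,q=pickle.load(open("s2.pkl","rb"))
C=np.array([.590,-.1655]);an=lambda v:np.degrees(np.arctan2(v[1],v[0]))
w=lambda a,z:onz(q,((a[0]+.5)/5-.5+170,(a[1]+.5)/5-.5+225),z)[:2]
m=w((265,270),.0867);print("mouth",m,np.linalg.norm(m-C),an(m-C))
t=w((240,457),.014);b=w((290,373),.014);print("arrow",an(t-C),an(b-C),an(t-b))
k=[w(a,.102) for a in[(308,110),(380,128),(352,183),(283,160)]];print(np.mean(k,0),an(k[3]-k[0]),an(k[2]-k[1]))
a=onz(s,(274,232),.1)[:2];b=onz(s,(275,258),.1)[:2];print("wrist tail",an(b-a),an(b-C))
```

```text
mouth [ 0.63429406 -0.20208053] 0.057446483411704975 -39.551810499157696
arrow -38.53615595739551 -39.526211001470195 -37.50361788520115
[ 0.59215071 -0.1670255 ] -31.883449545784394 -33.52629935582797
wrist tail -35.76355456361834 -39.174318994999325
```

The tail is at about -39° and the arrow at about -39°, so the elbow is well inside the tolerance. The gripper is clear.

```bash
python3 -c "
from plant import *
print(close_job())"
```

```text
the job is handed in; nothing more can be done
None
```

I gripped the single-tail steel elbow on the grey stand and screwed it about 65° clockwise. I then let go, lifted straight up clear of it and handed the job in at about 6 s; no verdict was reported.

**Alignment:** In the last scene picture the hose tail's end lies at about -39.6° and the arrow at about -38.5° to -39.5°. The wrist camera puts the tail's end at -39.2°. That is about 1° off by those measures, against the 14° allowed.

**Checks that disagreed:**
- Rough corner picks on the cube and tail edges gave -32° to -36°.
- The final gripper angle implied about -38°.
- An earlier wrist view put the arrow at -40.5°.

Even the worst of these, about 8° apart, stays inside the tolerance.

**Forces and the other stands:** The highest contact force I saw was about 11 N, while closing the grip. I did not go near the tee or the pink look-alikes, and I did not measure the tee again at the end.

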